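# Stow the measuring cup in the flip-lid bin

## Robot

A 6-joint arm with a two-finger parallel gripper is mounted at the origin on the work surface. World frame = base frame: x ahead of the robot, y to its left, z up, the work surface at z = 0. Lengths are in m, angles in degrees, forces in N, time in s.
With the tool pointing down it reaches from about 0.3 to 0.75 m from the base axis. Payload 8.5 kg.
Tool frame: the origin (TCP) lies on the centre line of the jaws, within the pads' length; the fingertips stand 14 mm ahead of it and the grasp point (between the pads) lies 5 mm behind it; z points along the fingers, x is the direction in which the jaws open and shut, and the axes are right-handed (so a half turn about z gives the same grasp; the last joint's range is limited). The gripper opens to 85 mm and grips with 20 to 120 N. Pads are 22 mm wide; open, the fingers measure 114 mm over their backs; the gripper's body (76 mm by 85 mm) begins 54 mm behind the grasp point. The pads swing forward as they close: fully open they stand 13 mm farther back than shut.
Start: joints at [-85.159, 21.807, 74.336, -0, 83.858, -12.336], TCP at [0.162, -0.525, 0.245] pointing down, gripper open.
Joint ranges: [-178.18, 178.18], [-50.72, 133.34], [12.68, 142.11], [-81.47, 261.47], [9.98, 163.14], [-165.26, 165.26]. Speed limits (degrees/s): [136.94, 136.94, 180, 180, 180, 180].

## Interface

Orientations are given as a 3x3 rotation matrix whose columns are the frame's x, y, z axes.
In Python, from rig import * gives the robot as it stands.
- The arm moves only by the shell command python3 -m crank 'ROWS' [FORCE]. ROWS is JSON, one flat list of numbers, 7 for each row, row after row: the turn, a rotation vector about the world's x, y, z in rad, then the shift along the world's x, y, z in m, then the opening in per cent of the stroke, from 0 (shut) to 100 (fully open). A call has 1 to 20 rows; each row shifts and turns the commanded pose from where the row before left it; what a row does not reach is not made up. A row lasts 1/10 s, in which the tool goes at most 50 mm and 8.59 degrees, less where a joint would pass 70% of its speed; a pose out of reach is approached as far as the arm can. A call is refused whole if a number of a shift passes 0.05 or a number of a turn 0.15, either way. A call with a gripper value outside its range is refused whole. The fingers move at their own pace and stop on an object; FORCE is the grip in N (left out, the last holds). Time passes only in rows, so rows that do not move let the fingers close. It gives the time, the measured TCP pose, the force and the opening at its end, in the units of the state.
- observe(): the state, without advancing time (a new reading comes with each control period).
- get_image(name): name is "scene" or "top" or "wrist"; returns a dict with "frame" (420x560x3 uint8, red, green, blue), "fov_y" (degrees; the focal length in pixels is half the picture's height over the tangent of half this angle, whatever the lens; pixels are square), "cx", "cy" (the principal point, pixels), "world_to_cam" (4x4, takes a point from world to camera coordinates). Camera axes: x right, y up, looking along -z (the intrinsics and any distortion apply to the point x, -y, -z); pixel columns grow to the right and rows downward; lengths in m; the calibration is good to about 2 mm. A picture is of the moment at which its call begins. There is no depth.
- close_job(): hands the job in, once; it reports no verdict.
The state is a dict: "time_s": time; "q": joint angles; "qvel": joint speeds; "joint_efforts": joint torques, N m; "position": TCP position; "tool_rot": TCP orientation; "ft_force": force on the tool from outside, world axes, zero at the start; "wrist_torque": the same for the moment, N m; "grip_width": finger opening in m.
Only numpy, scipy, OpenCV 4.12 (cv2) and the standard library are available. Lean on these libraries where they do the work, as an engineer would, in place of code of your own. Each camera call takes 0.05 s, during which the arm holds its last target. There are 200 camera calls.

## Task

Put the green measuring cup away in the white storage bin, which stands at no set height: press the red thumb latch so that the blue sprung lid pops fully open, set the cup gently upright on the bin's floor and let go of it, then press the lid down until it snaps shut and stays shut. Press with no more force than it takes, since more than about 20 N would crack the plastic, and leave everything else on the table where it is.

Things in the scene. Friction and masses are not known exactly. Their poses are not given: they have to be found in the camera images.
- bin: Dark base plate, 170 x 170 x 6 mm, screwed to the table; origin: centre of its underside on the table, z up. On it, on four jack screws, stands the white bin, 150 x 150 mm outside, walls 4 mm. HEIGHT NOT REPORTED: the bin's floor (top face) is 28 mm above the table give or take 16, and all of the bin, lid and latch stands higher or lower with it. +x points to the lid hinge, -x to the red latch.
- lid (a joint): Blue lid's angle, rad: 0 latched, 1.75 open (leaning back), -0.008 firm stop. Plate 155 mm from hinge to free edge, 150 wide, 10.5 thick; hinge axis along the base's y at its x = +75 mm, level with the lid's underside. Sprung open in 1.5 s; near shut pushes 3 N at 135 mm from hinge; from 0.075 rad the latch resists, to 8 N at 0.04, then gives; it catches only in the last 1.5 mm before 0.
- latch (a joint): Red rocker, rad: 0 at rest, grows as the pad is pressed, stop at 0.23. Pad's top face is 68 mm above the bin's floor, lid's shut top 92 mm; pad 36 mm wide, from x = -105 to -142 mm in the base's frame, y = 0; pivot at x = -82. The red upright inboard of it (face at x = -100) rises 108 mm above the floor, tips out 12 mm. Moves at 2.7 N, frees the lid at 0.2 rad (8 mm, 4.5 N), springs back.
- cup: The green measuring cup to put away: open round plastic cup, 65 mm high, 59 mm across at the foot and 62 mm at the rim, walls 3 mm, about 60 g. Origin: centre of its underside, z along its axis. Stands upright on the table at the start.
- white_cup: A white cup of the same shape, to be left alone. Origin: centre of its underside.
- jar: Amber jar with yellow cap, 60 mm across, 75 mm high, to be left alone. Origin: centre of its underside.
- jug: Black measuring jug with a handle, 96 mm across, 95 mm high, to be left alone. Origin: centre of its underside.
- tape: Roll of brown tape lying flat, 90 mm across, 24 mm high, to be left alone. Origin: centre of its underside.
- scissors: Scissors with red handles lying flat, 175 mm long, to be left alone. Origin: on the table under the middle.
Mind the look-alikes: they are no part of the job. There is more than one size of the cup; the job needs the middle-sized.

How it is judged:
By the outcome, as a careful person would: the job done as asked, in the order asked, and still so for the second after the job is handed in, with the robot touching nothing.
It also fails if it takes over 72 s, if anything falls off the work surface, if the arm or the gripper's body presses on something with over 40 N, if the wrist force passes 120 N, or if a joint passes its speed limit or range.

## Working session

There is one attempt and no reset: what is moved stays moved. The work goes in short steps, Python scripts to look and compute and a shell command to move; the robot and the scene stay as the last step left them, time stands still between calls to the robot, and variables do not carry over. Pictures are saved under pics/ and viewed, about 8 in all and at most 12, crops included, and the job is handed in when it is done.

```bash
ls; mkdir -p pics; python3 - <<'E'
from rig import *
import cv2,numpy as np,pickle
d={}
for n in("scene","top","wrist"):
    r=get_image(n); d[n]=r; cv2.imwrite(f"pics/{n}0.png",r["frame"][:,:,::-1]); print(n,r["fov_y"],r["cx"],r["cy"],[k for k in r]); print(np.round(r["world_to_cam"],3).tolist())
pickle.dump(d,open("d0.pkl","wb"))
cv2.imwrite("pics/both0.png",np.hstack([cv2.resize(d[n]["frame"],(560,420)) for n in("scene","top")])[:,:,::-1])
o=observe();print(o)
E
```

```text
pics
scene 46.336402112065905 272.78913243622327 216.5648640119514 ['frame', 'fov_y', 'cx', 'cy', 'world_to_cam']
[[-0.827, 0.562, 0.016, 0.489], [-0.457, -0.689, 0.563, 0.146], [0.327, 0.458, 0.826, -1.541], [0.0, 0.0, 0.0, 1.0]]
top 52.85307207165915 277.3346201333843 216.14511170277063 ['frame', 'fov_y', 'cx', 'cy', 'world_to_cam']
[[-0.022, -1.0, 0.012, -0.046], [0.994, -0.02, 0.111, -0.567], [-0.111, 0.015, 0.994, -1.014], [0.0, 0.0, 0.0, 1.0]]
wrist 61.296540688020755 278.0671019721249 214.2909411863589 ['frame', 'fov_y', 'cx', 'cy', 'world_to_cam']
[[0.294, -0.956, -0.0, -0.55], [0.907, 0.279, -0.314, 0.04], [0.301, 0.092, 0.949, -0.38], [0.0, 0.0, 0.0, 1.0]]
{'time_s': 0.15, 'q': array([-8.51584576e+01,  2.18334825e+01,  7.43721332e+01,  1.67176053e-05,
        8.38577856e+01, -1.23362036e+01]), 'qvel': array([-0.09171268, -0.09517183, -0.0568843 ,  0.04090789,  0.01706699,
       -0.09926247]), 'joint_efforts': array([ 3.46022316e-03, -4.48624456e+01, -2.31344301e+01, -2.06037316e-05,
        3.80831509e-03,  2.73040769e-06]), 'position': array([ 0.16241174, -0.52526064,  0.24485643]), 'tool_rot': array([[ 2.95336913e-01, -9.55393165e-01, -9.31050362e-05],
       [-9.55392558e-01, -2.95336832e-01,  1.10263707e-03],
       [-1.08094927e-03, -2.36697570e-04, -9.99999388e-01]]), 'ft_force': array([-0.03196813,  0.06896239, -0.81782315]), 'wrist_torque': array([ 0.03064562, -0.01424749,  0.04301764]), 'grip_width': 0.08559733415754008}
```

View pics/scene0.png

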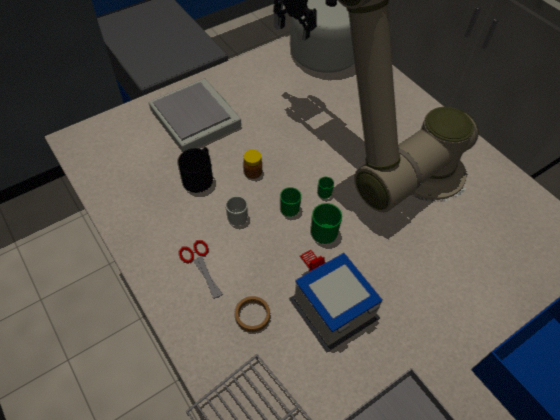

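View pics/top0.png

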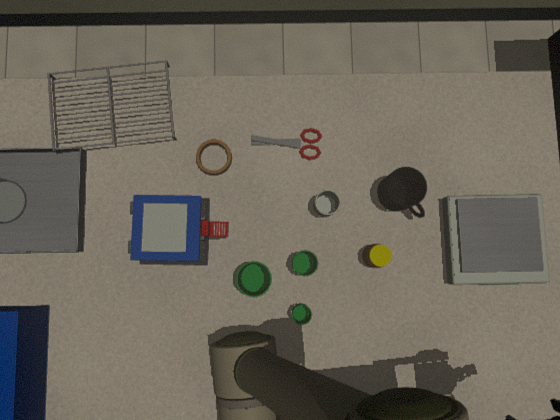

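Top view shows three green cups: large (255,278), middle (304,263) and small (301,313). In the scene view they are at (326,224), (290,202) and (326,187). The bin's blue lid is at (167,228) with its red latch at (215,229). The middle-sized one should be (304,263); I'll measure them and confirm in a crop.

```bash
cat > h.py <<'E'
import numpy as np,cv2
def cam(r):
    f=r["frame"].shape[0]/2/np.tan(np.radians(r["fov_y"]/2)); T=np.array(r["world_to_cam"]); return f,r["cx"],r["cy"],T[:3,:3],T[:3,3]
def ray(r,uv):
    f,cx,cy,R,t=cam(r); d=np.array([(uv[0]-cx)/f,-(uv[1]-cy)/f,-1.]); return -R.T@t,R.T@d
def onz(r,uv,z):
    c,d=ray(r,uv); return c+d*(z-c[2])/d[2]
def proj(r,p):
    f,cx,cy,R,t=cam(r); q=R@np.asarray(p,float)+t; return np.array([cx+f*q[0]/-q[2],cy-f*q[1]/-q[2]])
def tri(a,ua,b,ub):
    c1,d1=ray(a,ua);c2,d2=ray(b,ub); s=np.linalg.lstsq(np.c_[d1,-d2],c2-c1,rcond=None)[0]
    p,q=c1+d1*s[0],c2+d2*s[1]; return (p+q)/2,np.linalg.norm(p-q)
def mask(r,lo,hi,k=0):
    h=cv2.cvtColor(r["frame"],cv2.COLOR_RGB2HSV); m=cv2.inRange(h,np.array(lo),np.array(hi))
    return m
def blobs(m,amin=60):
    cs,_=cv2.findContours(m,cv2.RETR_EXTERNAL,cv2.CHAIN_APPROX_NONE); return [c for c in sorted(cs,key=cv2.contourArea,reverse=True) if cv2.contourArea(c)>amin]
E
python3 - <<'E'
import pickle
from h import *
d=pickle.load(open("d0.pkl","rb"));np.set_printoptions(precision=4,suppress=True)
for n in("top","scene"):
    r=d[n]
    for c in blobs(mask(r,(45,80,30),(85,255,255))):
        print(n,"green",cv2.boundingRect(c),cv2.contourArea(c),cv2.minEnclosingCircle(c))
    for c in blobs(mask(r,(100,130,60),(125,255,255)),300)[:3]:
        print(n,"blue",cv2.boundingRect(c),cv2.approxPolyDP(c,6,True)[:,0].tolist())
    m=mask(r,(0,150,80),(6,255,255))|mask(r,(174,150,80),(180,255,255))
    for c in blobs(m,40): print(n,"red",cv2.boundingRect(c),cv2.minAreaRect(c))
a=d["top"]["frame"][180:340,120:340];b=d["scene"]["frame"][150:360,230:400]
s=lambda x,h:cv2.resize(x,(int(x.shape[1]*h/x.shape[0]),h),interpolation=cv2.INTER_CUBIC)
a=s(a,320);b=s(b,420);A=np.zeros((420,a.shape[1]+b.shape[1],3),np.uint8);A[:320,:a.shape[1]]=a;A[:,a.shape[1]:]=b
cv2.imwrite("pics/crop1.png",np.clip(A[:,:,::-1]*1.5,0,255).astype(np.uint8))
E
```

```text
top green (236, 261, 36, 36) 948.0 ((253.0, 278.5400085449219), 18.0924129486084)
top green (292, 250, 26, 26) 484.5 ((304.5722961425781, 262.8614501953125), 12.972162246704102)
top green (292, 304, 20, 21) 291.0 ((301.17999267578125, 313.8999938964844), 10.297798156738281)
top blue (131, 195, 70, 66) [[134, 195], [131, 258], [198, 260], [200, 197]]
top blue (0, 311, 18, 109) [[0, 311], [0, 419], [12, 419], [17, 311]]
top red (300, 145, 21, 14) ((310.0, 151.5), (13.0, 20.0), 90.0)
top red (301, 129, 20, 14) ((310.5, 135.5), (13.0, 19.0), 90.0)
top red (210, 222, 9, 15) ((214.0, 229.0), (14.0, 8.0), 90.0)
top red (201, 220, 7, 16) ((204.0, 227.5), (15.0, 6.0), 90.0)
top red (220, 222, 8, 15) ((223.5, 229.0), (14.0, 7.0), 90.0)
scene green (311, 203, 31, 41) 957.5 ((325.0, 223.0), 20.396177291870117)
scene green (280, 187, 21, 30) 471.0 ((290.0, 201.5), 14.637381553649902)
scene green (318, 177, 16, 22) 254.5 ((325.5, 187.5), 11.068072319030762)
scene blue (296, 253, 86, 78) [[343, 253], [296, 280], [331, 330], [381, 300]]
scene blue (491, 298, 69, 122) [[559, 298], [491, 352], [555, 419], [559, 323], [553, 318], [502, 360], [494, 351]]
scene red (179, 247, 15, 16) ((185.75001525878906, 254.25003051757812), (15.55634880065918, 13.435027122497559), 45.0)
scene red (194, 240, 15, 16) ((200.50003051757812, 247.50003051757812), (15.55634880065918, 12.727922439575195), 45.0)
scene red (300, 250, 24, 17) ((311.51385498046875, 256.52593994140625), (13.411766052246094, 19.823528289794922), 61.927513122558594)
```

View pics/crop1.png

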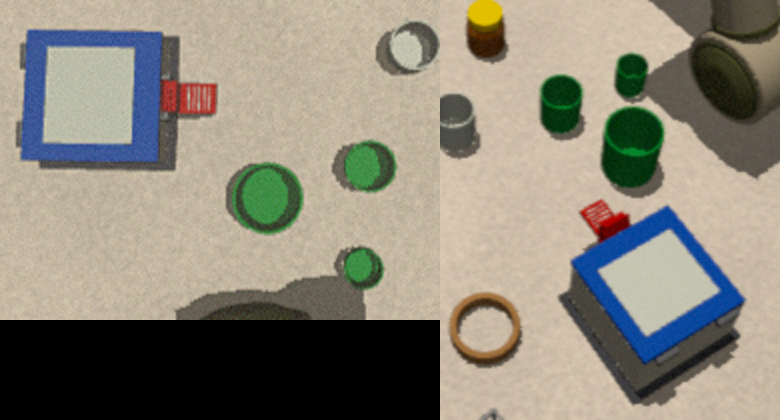

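```bash
python3 - <<'E'
import pickle
from h import *
d=pickle.load(open("d0.pkl","rb"));np.set_printoptions(precision=4,suppress=True)
T,S=d["top"],d["scene"]
P=[]
def poly(r):
    c=blobs(mask(r,(100,130,60),(125,255,255)),300)[0]; q=cv2.approxPolyDP(c,6,True)[:,0].astype(float)
    # refine by side lines
    c=c[:,0].astype(float);out=[];L=[]
    for i in range(4):
        a,b=q[i],q[(i+1)%4];t=(b-a)/np.linalg.norm(b-a);n=np.array([-t[1],t[0]])
        s=(c-a)@t;k=(abs((c-a)@n)<3)&(s>6)&(s<np.linalg.norm(b-a)-6)
        l=cv2.fitLine(c[k].astype(np.float32),cv2.DIST_HUBER,0,.01,.01).ravel();L.append(l)
    for i in range(4):
        a,b=L[i-1],L[i];s=np.linalg.solve(np.c_[a[:2],-b[:2]],b[2:]-a[2:]);out.append(a[2:]+a[:2]*s[0])
    return np.array(out)
pt,ps=poly(T),poly(S);print(pt,ps)
for a,b in((2,0),(3,1),(0,2),(1,3)):
    p,e=tri(T,pt[a],S,ps[b]);P.append(p);print(p,e)
P=np.array(P);print("sides",[np.linalg.norm(P[i]-P[j]) for i,j in((0,1),(1,2),(2,3),(3,0))],"z",P[:,2].mean(),"c",P.mean(0))
z=P[:,2].mean()
Q=np.array([onz(T,u,z) for u in pt]);print("top at z",Q,[np.linalg.norm(Q[i]-Q[i-1]) for i in range(4)])
for n,u,us,rr in(("big",(253.5,278.5),0,18),("mid",(304.6,262.9),0,13),("small",(301.2,313.9),0,10.3)):
    print(n,onz(T,u,.05),onz(T,(u[0]+rr,u[1]),.06)-onz(T,(u[0]-rr,u[1]),.06))
# mid cup: rim & foot ring in top crop
for n,r in(("top",T),("scene",S)):
    cc=[c for c in blobs(mask(r,(45,80,30),(85,255,255)))][1]; print(n,cv2.minAreaRect(cc),cv2.boundingRect(cc))
    m=mask(r,(45,120,90),(85,255,255)); 
    print([cv2.boundingRect(c) for c in blobs(m,40)])
print(tri(T,(214,229.5),S,(307,257)))
E
```

```text
[[133.9926 196.    ]
 [130.5883 258.8587]
 [197.6627 259.3756]
 [199.4886 196.    ]] [[343.361  253.1489]
 [294.9167 279.9733]
 [331.9312 330.9114]
 [381.6787 299.8548]]
[0.4627 0.1259 0.1053] 0.00042821469845136066
[0.6087 0.1205 0.1068] 0.0029037574215389347
[0.6123 0.2722 0.1022] 0.0026729410396606774
[0.4671 0.2774 0.1052] 0.0004429131160659925
sides [np.float64(0.1461121062505657), np.float64(0.1518180202361461), np.float64(0.1453166279351795), np.float64(0.15157835345608606)] z 0.10490411440899612 c [0.5377 0.199  0.1049]
top at z [[0.6109 0.2722 0.1049]
 [0.4669 0.2776 0.1049]
 [0.4625 0.1261 0.1049]
 [0.6079 0.1218 0.1049]] [np.float64(0.15048284064879996), np.float64(0.1440349663133857), np.float64(0.1516018471516908), np.float64(0.14546465579794485)]
big [0.4149 0.0026 0.05  ] [-0.0019 -0.0851  0.    ]
mid [ 0.4493 -0.1207  0.05  ] [-0.0013 -0.0619  0.    ]
small [ 0.3293 -0.1092  0.05  ] [-0.0011 -0.0484  0.    ]
top ((304.5, 262.5), (25.0, 25.0), 0.0) (292, 250, 26, 26)
[(242, 265, 22, 26), (293, 253, 17, 20), (293, 305, 13, 15)]
scene ((290.0, 201.5), (29.0, 20.0), 90.0) (280, 187, 21, 30)
[]
(array([0.5364, 0.0847, 0.0959]), np.float64(0.015948911154409037))
```

The enlarged crop confirms the sizes. At rim height the three green cups measure about 85, 62 and 48 mm across, so the middle one at top-view (304,263) is the target, at about (0.450,-0.120). The lid's shut top is at z≈0.105, which puts the bin's floor at about 13 mm. The hinge direction is world +y and the base is at about (0.538,0.2015). Next I move above the latch pad with the gripper shut.

```bash
python3 -m crank '[0,0,-0.109,0.0265,0.0422,0,0, 0,0,-0.109,0.0265,0.0422,0,0, 0,0,-0.109,0.0265,0.0422,0,0, 0,0,0,0.0265,0.0422,0,0, 0,0,0,0.0265,0.0422,0,0, 0,0,0,0.0265,0.0422,0,0, 0,0,0,0.0265,0.0422,0,0, 0,0,0,0.0265,0.0422,0,0, 0,0,0,0.0265,0.0422,0,0, 0,0,0,0.0265,0.0422,0,0, 0,0,0,0.0265,0.0422,0,0, 0,0,0,0.0265,0.0422,0,0, 0,0,0,0.0265,0.0422,0,0, 0,0,0,0.0265,0.0422,0,0, 0,0,0,0,0,-0.04,0, 0,0,0,0,0,-0.04,0, 0,0,0,0,0,-0.03,0, 0,0,0,0,0,0,0, 0,0,0,0,0,0,0]' 20
python3 - <<'E'
from rig import *
import cv2,numpy as np,pickle
d={n:get_image(n) for n in("scene","top","wrist")};pickle.dump(d,open("d1.pkl","wb"))
a=d["wrist"]["frame"];b=cv2.resize(d["scene"]["frame"][160:340,210:400],(443,420),interpolation=cv2.INTER_CUBIC)
I=np.hstack([cv2.resize(a,(400,300)),cv2.resize(b,(316,300))]);cv2.imwrite("pics/p1.png",I[:,:,::-1])
print(np.round(observe()["tool_rot"],3).tolist())
E
```

```text
time_s: 2.05
position: [0.5338, 0.0653, 0.136]
tool_rot: [[-0.027, -1.0, 0.0], [-1.0, 0.027, -0.0], [0.0, -0.0, -1.0]]
ft_force: [1.4, -0.2, -0.7]
grip_width: 0.0001
[[-0.027, -1.0, 0.003], [-1.0, 0.027, -0.0], [0.0, -0.003, -1.0]]
```

View pics/p1.png

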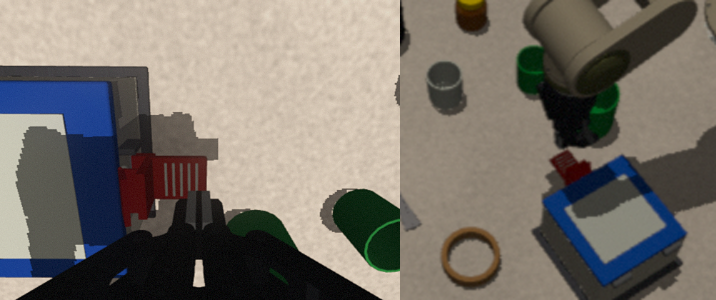

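Wrist view shows the fingertips at about (203,195) above the red pad (columns 152–207, top edge row 157), with the upright at columns 120–152. I'll cast those pixels onto the pad plane.

```bash
python3 - <<'E'
import pickle
from h import *
d=pickle.load(open("d1.pkl","rb"));np.set_printoptions(precision=4,suppress=True)
r=d["wrist"]
def b(p): q=p[:2]-[.5378,.2015]; return np.array([q@[.026,.9997],q@[-.9997,.026]])*1e3
for z in(.075,.081,.09,.1):
    print(z,[b(onz(r,u,z)) for u in((289,219),(289,275),(214,214))])
m=mask(r,(100,130,30),(125,255,255));c=blobs(m,300)[0];x=c[:,0]
for z in (.105,.115):print("lid edge",z,[b(onz(r,u,z)) for u in((154,117),(171,300))])
print(proj(r,[.5338,.0653,.136-.014]))
E
```

```text
0.075 [array([-143.3212,  -15.3855]), array([-143.5712,   20.0926]), array([-100.8876,  -18.499 ])]
0.081 [array([-143.124 ,  -17.4404]), array([-143.3661,   16.9205]), array([-102.0265,  -20.4559])]
0.09 [array([-142.8281,  -20.5228]), array([-143.0583,   12.1623]), array([-103.7349,  -23.3912])]
0.1 [array([-142.4993,  -23.9476]), array([-142.7164,    6.8754]), array([-105.6332,  -26.6527])]
lid edge 0.105 [array([-82.9816, -72.9648]), array([-81.5812,  18.4622])]
lid edge 0.115 [array([-86.3499, -73.443 ]), array([-85.0368,  12.2889])]
[276.421  285.2872]
```

Pad edges agree with the nominal values to about 1 mm, and the pad top is at z≈0.081. Going down.

```bash
python3 -m crank '[0,0,0,0,0,-0.015,0, 0,0,0,0,0,-0.015,0, 0,0,0,0,0,-0.004,0, 0,0,0,0,0,0,0]'|grep -E 'pos|force'
for k in 1 ; do python3 -m crank '[0,0,0,0,0,-0.002,0, 0,0,0,0,0,0,0]'|grep -E 'pos|force'; done
python3 -m crank '[0,0,0,0,0,-0.002,0, 0,0,0,0,0,0,0]'|grep -E 'pos|force'
python3 -m crank '[0,0,0,0,0,-0.002,0, 0,0,0,0,0,0,0]'|grep -E 'pos|force'
python3 -m crank '[0,0,0,0,0,-0.002,0, 0,0,0,0,0,0,0]'|grep -E 'pos|force'
```

```text
position: [0.5337, 0.0653, 0.1019]
ft_force: [-0.2, 0.5, 0.6]
position: [0.5337, 0.0653, 0.1]
ft_force: [-0.4, 0.1, 0.2]
position: [0.5338, 0.0653, 0.0977]
ft_force: [0.7, -0.1, 1.7]
position: [0.5338, 0.065, 0.0955]
ft_force: [0.0, -3.4, 4.0]
position: [0.5336, 0.0651, 0.0933]
ft_force: [-0.7, -3.3, 3.4]
```

```bash
python3 -m crank '[0,0,0,0,0,-0.002,0, 0,0,0,0,0,0,0]'|grep -E 'pos|force'
python3 -m crank '[0,0,0,0,0,-0.0015,0, 0,0,0,0,0,0,0]'|grep -E 'pos|force'
python3 - <<'E'
from rig import *
import cv2,numpy as np
I=np.hstack([get_image(n)["frame"][a:b,c:d] for n,a,b,c,d in(("wrist",0,420,0,420),)]);cv2.imwrite("pics/p2.png",I[:,:,::-1]);print(observe()["time_s"])
from h import *
r=get_image("top");c=blobs(mask(r,(100,130,60),(125,255,255)),300)[0];print(cv2.boundingRect(c),cv2.contourArea(c))
E
```

```text
position: [0.5336, 0.0652, 0.0912]
ft_force: [0.6, -4.1, 4.0]
position: [0.5333, 0.0655, 0.0895]
ft_force: [0.5, -2.7, 3.5]
3.85
(0, 311, 18, 50) 782.5
```

```bash
python3 - <<'E'
from rig import *
import cv2,numpy as np
I=np.hstack([cv2.resize(get_image(n)["frame"],(400,300)) for n in("wrist","scene")]);cv2.imwrite("pics/p3.png",I[:,:,::-1])
E
```

```text
(no output)
```

View pics/p3.png

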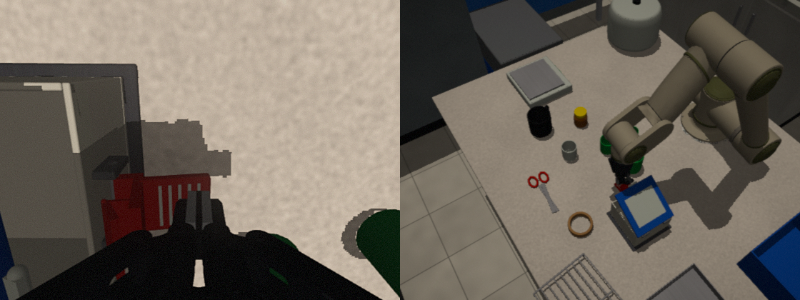

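Wrist view shows the bin's white interior where the lid was, so the lid has popped. I lift off and go over the cup with the gripper open.

```bash
python3 -m crank '[0,0,0,0,0,0.03,0, 0,0,0,0,0,0.05,0, 0,0,0,-0.01,-0.02,0.02,0, 0,0,0,-0.0183,-0.0414,0,100, 0,0,0,-0.0183,-0.0414,0,100, 0,0,0,-0.0183,-0.0414,0,100, 0,0,0,-0.0183,-0.0414,0,100, 0,0,0,0,0,0,100, 0,0,0,0,0,0,100, 0,0,0,0,0,0,100]' 20
python3 - <<'E'
from rig import *
from h import *
np.set_printoptions(precision=4,suppress=True)
W=get_image("wrist");S=get_image("scene");T=get_image("top")
for c in blobs(mask(W,(45,80,25),(85,255,255)),300): print("green",cv2.boundingRect(c),cv2.minEnclosingCircle(c), onz(W,cv2.minEnclosingCircle(c)[0],.06))
p=observe()["position"];print(p, "cup guess px",proj(W,[.4496,-.120,.065]))
I=np.hstack([cv2.resize(x["frame"],(400,300)) for x in(W,S)]);cv2.imwrite("pics/p4.png",I[:,:,::-1])
import pickle;pickle.dump((W,S,T),open("d2.pkl","wb"))
E
```

```text
time_s: 5.0
position: [0.4503, -0.1192, 0.1895]
tool_rot: [[-0.026, -1.0, -0.001], [-1.0, 0.026, 0.001], [-0.001, 0.001, -1.0]]
ft_force: [0.2, 1.1, -0.9]
grip_width: 0.0855
green (58, 188, 137, 129) ((127.9268569946289, 248.37574768066406), 71.94640350341797) [ 0.4207 -0.0002  0.06  ]
green (241, 163, 81, 85) ((280.4653015136719, 203.8167266845703), 43.47892761230469) [ 0.4542 -0.1218  0.06  ]
green (247, 286, 52, 70) ((272.0, 320.6449279785156), 34.87517547607422) [ 0.3507 -0.1119  0.06  ]
[ 0.4505 -0.1191  0.1897] cup guess px [278.3262 211.6609]
```

View pics/p4.png

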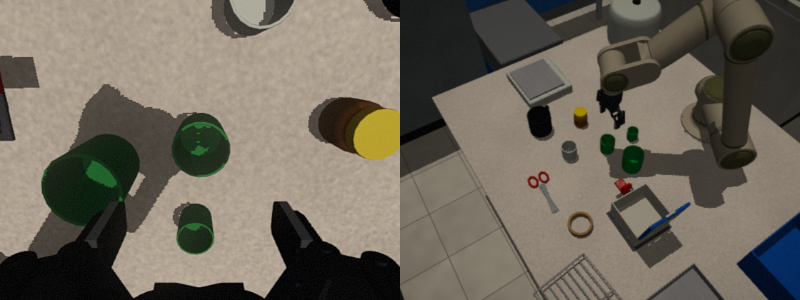

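Wrist view (half-scale picture) shows the target cup at (201,144) between the jaws' columns, the small cup at (195,229) nearer the base, the big cup at left, and the jar at right. The scene view shows the lid fully open, edge-on at about (665,218).

```bash
python3 - <<'E'
import pickle
from h import *
np.set_printoptions(precision=4,suppress=True)
W,S,T=pickle.load(open("d2.pkl","rb"))
c=blobs(mask(W,(45,80,25),(85,255,255)),300)[1][:,0]
print(onz(W,(281.5,247.5),.065),"rim -x edge")
i=c[c[:,0]==c[:,0].min()].mean(0);j=c[c[:,0]==c[:,0].max()].mean(0);print(i,j,onz(W,i,.065),onz(W,j,.065))
t=c[c[:,1]==c[:,1].min()].mean(0);print("foot +x edge",onz(W,t,0.0),onz(W,t,0.065))
c=blobs(mask(T,(45,80,30),(85,255,255)));print([ (cv2.boundingRect(k),onz(T,cv2.minEnclosingCircle(k)[0],.065)) for k in c])
E
```

```text
[ 0.4203 -0.1217  0.065 ] rim -x edge
[241.     208.2727] [321.   210.75] [ 0.453  -0.0922  0.065 ] [ 0.4494 -0.1519  0.065 ]
foot +x edge [ 0.4749 -0.1101  0.    ] [ 0.4865 -0.1125  0.065 ]
[((236, 261, 35, 36), array([0.4152, 0.0024, 0.065 ]))]
```

```bash
python3 -m crank '[0,0,0,0.0005,-0.0025,-0.04,100, 0,0,0,0,0,-0.04,100, 0,0,0,0,0,-0.035,100, 0,0,0,0,0,-0.02,100, 0,0,0,0,0,-0.0115,100, 0,0,0,0,0,0,100]' 20
python3 -m crank '[0,0,0,0,0,0,60, 0,0,0,0,0,0,60, 0,0,0,0,0,0,60, 0,0,0,0,0,0,60, 0,0,0,0,0,0,60, 0,0,0,0,0,0,60]' 20
python3 -m crank '[0,0,0,0,0,0.005,60, 0,0,0,0,0,0.01,60, 0,0,0,0,0,0.02,60, 0,0,0,0,0,0.04,60, 0,0,0,0,0,0.05,60, 0,0,0,0,0,0.05,60, 0,0,0,0,0,0,60, 0,0,0,0,0,0,60]' 20
```

```text
time_s: 5.75
position: [0.4504, -0.1217, 0.042]
tool_rot: [[-0.026, -1.0, -0.003], [-1.0, 0.026, 0.002], [-0.002, 0.003, -1.0]]
ft_force: [1.2, -0.6, 0.2]
grip_width: 0.085
time_s: 6.35
position: [0.4512, -0.1226, 0.0442]
tool_rot: [[-0.027, -1.0, 0.002], [-1.0, 0.027, -0.0], [0.0, -0.002, -1.0]]
ft_force: [-0.2, 3.3, 6.9]
grip_width: 0.0606
time_s: 7.15
position: [0.4506, -0.1228, 0.2194]
tool_rot: [[-0.027, -1.0, 0.002], [-1.0, 0.027, -0.001], [0.001, -0.002, -1.0]]
ft_force: [-0.0, -0.1, -1.2]
grip_width: 0.0609
```

Cup held (60.7 mm wide). Moving over the bin and lowering until the foot is about 20 mm above the floor.

```bash
python3 -m crank '[0,0,0,0.0109,0.0399,0,60, 0,0,0,0.0109,0.0399,0,60, 0,0,0,0.0109,0.0399,0,60, 0,0,0,0.0109,0.0399,0,60, 0,0,0,0.0109,0.0399,0,60, 0,0,0,0.0109,0.0399,0,60, 0,0,0,0.0109,0.0399,0,60, 0,0,0,0.0109,0.0399,0,60, 0,0,0,0,0,0,60, 0,0,0,0,0,0,60]' 20
python3 - <<'E'
from rig import *
import cv2,numpy as np
I=np.hstack([cv2.resize(get_image(n)["frame"],(400,300)) for n in("wrist","scene")]);cv2.imwrite("pics/p5.png",I[:,:,::-1])
E
```

```text
time_s: 8.15
position: [0.5372, 0.1969, 0.2165]
tool_rot: [[-0.026, -1.0, -0.004], [-1.0, 0.026, -0.001], [0.001, 0.003, -1.0]]
ft_force: [0.1, -0.7, -0.5]
grip_width: 0.0609
```

View pics/p5.png

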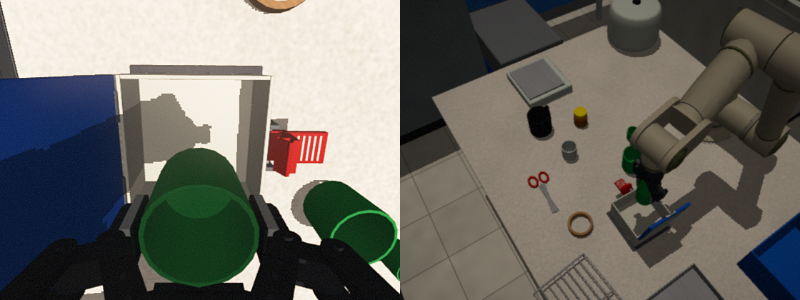

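The cup hangs upright, centred over the open bin (walls at columns 120 and 270, cup at 200); the lid is open at left.

```bash
python3 -m crank '[0,0,0,0,0,-0.04,60, 0,0,0,0,0,-0.04,60, 0,0,0,0,0,-0.04,60, 0,0,0,0,0,-0.02,60, 0,0,0,0,0,-0.01,60, 0,0,0,0,0,0,60, 0,0,0,0,0,0,60]' 20|grep -E 'pos|force'
python3 -m crank '[0,0,0,0,0,-0.002,60, 0,0,0,0,0,0,60]'|grep -E 'pos|force'
python3 -m crank '[0,0,0,0,0,-0.002,60, 0,0,0,0,0,0,60]'|grep -E 'pos|force'
python3 -m crank '[0,0,0,0,0,-0.002,60, 0,0,0,0,0,0,60]'|grep -E 'pos|force'
```

```text
position: [0.5385, 0.1961, 0.0694]
ft_force: [0.2, 0.3, -0.4]
position: [0.5382, 0.1964, 0.0671]
ft_force: [-0.9, 0.3, -0.5]
position: [0.5379, 0.1965, 0.0644]
ft_force: [-0.1, 0.5, -1.5]
position: [0.5378, 0.1964, 0.0621]
ft_force: [-0.1, -0.9, -1.0]
```

```bash
python3 -m crank '[0,0,0,0,0,-0.001,60, 0,0,0,0,0,0,60]'|grep -E 'pos|force'
python3 -m crank '[0,0,0,0,0,-0.001,60, 0,0,0,0,0,0,60]'|grep -E 'pos|force'
python3 -m crank '[0,0,0,0,0,-0.001,60, 0,0,0,0,0,0,60]'|grep -E 'pos|force'
```

```text
position: [0.5379, 0.1965, 0.0612]
ft_force: [-0.3, 0.1, -0.7]
position: [0.538, 0.1965, 0.0603]
ft_force: [-0.1, 0.2, -0.3]
position: [0.5382, 0.1966, 0.0602]
ft_force: [-2.8, 1.4, 7.6]
```

Floor contact at TCP 0.0602, so the floor is at about z=0.016, matching the pad. I ease off slightly, release, and lift clear.

```bash
python3 -m crank '[0,0,0,0,0,0.0005,60, 0,0,0,0,0,0,72, 0,0,0,0,0,0,74, 0,0,0,0,0,0,78, 0,0,0,0,0,0,85, 0,0,0,0,0,0,92, 0,0,0,0,0,0,92]' 20
python3 -m crank '[0,0,0,0,0,0.01,92, 0,0,0,0,0,0.02,92, 0,0,0,0,0,0.04,92, 0,0,0,0,0,0.05,92, 0,0,0,0,0,0.05,92, 0,0,0,0,0,0.05,50, 0,0,0,0,0,0.03,0, 0,0,0,0,0,0.01,0, 0,0,0,0,0,0,0]'
python3 - <<'E'
from rig import *
import cv2,numpy as np
d=[get_image(n) for n in("wrist","scene","top")]
I=np.hstack([cv2.resize(d[0]["frame"],(400,300)),cv2.resize(d[1]["frame"][160:340,180:420],(400,300))]);cv2.imwrite("pics/p6.png",I[:,:,::-1])
E
```

```text
time_s: 10.85
position: [0.5379, 0.1964, 0.0598]
tool_rot: [[-0.027, -1.0, -0.0], [-1.0, 0.027, -0.0], [0.0, 0.0, -1.0]]
ft_force: [0.1, -0.1, -0.2]
grip_width: 0.0785
time_s: 11.75
position: [0.5379, 0.1965, 0.3211]
tool_rot: [[-0.027, -1.0, 0.002], [-1.0, 0.027, 0.0], [-0.0, -0.002, -1.0]]
ft_force: [-0.4, -0.6, -0.6]
grip_width: 0.0206
```

View pics/p6.png

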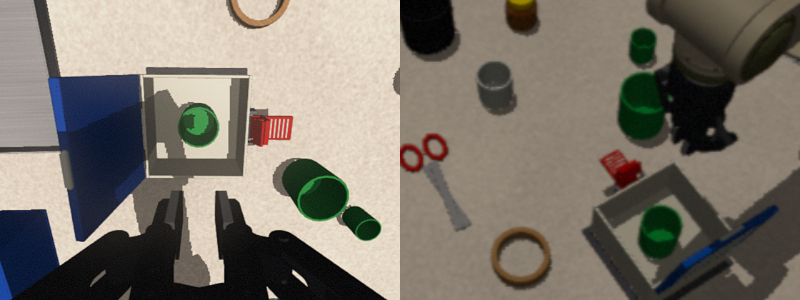

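The cup stands upright inside the bin at about (198,126) in the wrist view, released, with the lid open to its left. Next the shut gripper goes behind the lid.

```bash
python3 -m crank '[0,0,0,0.001,0.0388,0,0, 0,0,0,0.001,0.0388,0,0, 0,0,0,0.001,0.0388,0,0, 0,0,0,0.001,0.0388,0,0, 0,0,0,0,0,-0.03,0, 0,0,0,0,0,-0.03,0, 0,0,0,0,0,-0.0245,0, 0,0,0,0,0,0,0, 0,0,0,0,0,0,0]' 20
python3 - <<'E'
from rig import *
import cv2,numpy as np
d=[get_image(n) for n in("wrist","scene")]
I=np.hstack([cv2.resize(d[0]["frame"],(400,300)),cv2.resize(d[1]["frame"][160:340,180:420],(400,300))]);cv2.imwrite("pics/p7.png",I[:,:,::-1])
E
```

```text
time_s: 12.8
position: [0.5419, 0.3516, 0.235]
tool_rot: [[-0.027, -1.0, -0.001], [-1.0, 0.027, -0.001], [0.001, 0.001, -1.0]]
ft_force: [0.1, -0.6, 0.4]
grip_width: 0.0002
```

View pics/p7.png

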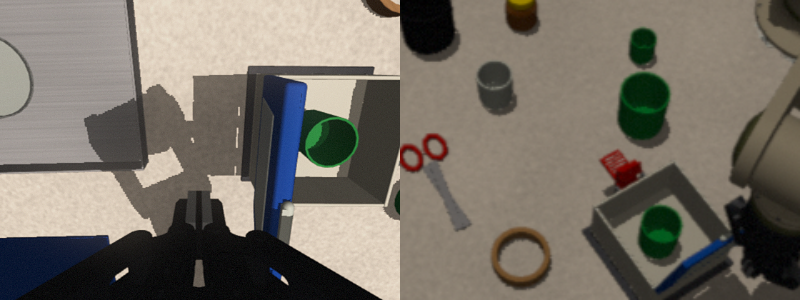

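The fingers stand behind the lid, with a gap of about 60 px between them in the wrist view. Pushing it toward vertical.

```bash
python3 -m crank '[0,0,0,-0.0003,-0.01,0,0, 0,0,0,-0.0003,-0.01,0,0, 0,0,0,-0.0003,-0.01,0,0, 0,0,0,-0.0003,-0.01,0,0, 0,0,0,-0.0003,-0.01,0.001,0]' |grep -E 'pos|force'
python3 -m crank '[0,0,0,-0.0003,-0.0112,0.001,0, 0,0,0,-0.0003,-0.0112,0.001,0, 0,0,0,-0.0003,-0.0112,-0.001,0, 0,0,0,-0.0003,-0.0112,-0.001,0]' |grep -E 'pos|force'
python3 -m crank '[0,0,0,-0.0003,-0.0112,-0.0028,0, 0,0,0,-0.0003,-0.0112,-0.0028,0, 0,0,0,-0.0003,-0.0106,-0.0051,0, 0,0,0,-0.0003,-0.0106,-0.0051,0]' |grep -E 'pos|force'
```

```text
position: [0.5405, 0.3007, 0.2367]
ft_force: [0.2, 2.7, 1.1]
position: [0.5391, 0.2559, 0.2361]
ft_force: [0.9, 2.9, -0.2]
position: [0.5379, 0.2124, 0.2201]
ft_force: [0.0, 3.3, -0.5]
```

```bash
python3 -m crank '[0,0,0,-0.0003,-0.0097,-0.007,0, 0,0,0,-0.0003,-0.0097,-0.007,0, 0,0,0,-0.0002,-0.0083,-0.0086,0, 0,0,0,-0.0002,-0.0083,-0.0086,0]' |grep -E 'pos|force'
python3 -m crank '[0,0,0,-0.0002,-0.0071,-0.01,0, 0,0,0,-0.0002,-0.0071,-0.01,0, 0,0,0,-0.0001,-0.005,-0.0114,0, 0,0,0,-0.0001,-0.005,-0.0114,0]' |grep -E 'pos|force'
python3 - <<'E'
from rig import *
import cv2,numpy as np
d=[get_image(n) for n in("wrist","scene")]
I=np.hstack([cv2.resize(d[0]["frame"],(400,300)),cv2.resize(d[1]["frame"][160:340,180:420],(400,300))]);cv2.imwrite("pics/p8.png",I[:,:,::-1])
E
```

```text
position: [0.537, 0.1766, 0.1886]
ft_force: [0.6, 3.3, 1.5]
position: [0.5365, 0.1526, 0.1456]
ft_force: [1.2, 2.3, 3.2]
```

View pics/p8.png

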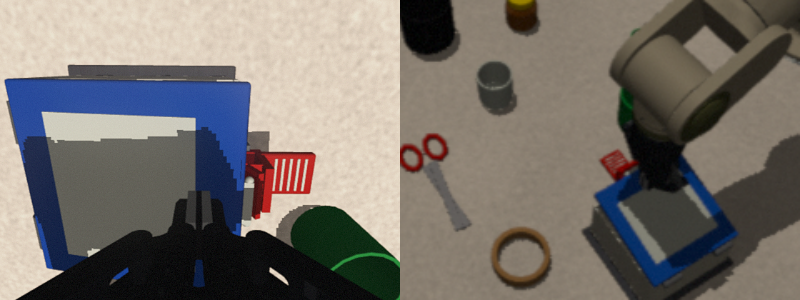

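The lid is nearly shut (about 10°) with the fingertips on it near the free edge, and the cup is inside. Pressing down in small steps.

```bash
python3 -m crank '[0,0,0,-0.0001,-0.0018,-0.006,0, 0,0,0,-0.0001,-0.0018,-0.005,0, 0,0,0,0,0,0,0]' |grep -E 'pos|force'
python3 -m crank '[0,0,0,0,0,-0.002,0, 0,0,0,0,0,0,0]' |grep -E 'pos|force'
python3 -m crank '[0,0,0,0,0,-0.002,0, 0,0,0,0,0,0,0]' |grep -E 'pos|force'
python3 -m crank '[0,0,0,0,0,-0.002,0, 0,0,0,0,0,0,0]' |grep -E 'pos|force'
```

```text
position: [0.5363, 0.1495, 0.1352]
ft_force: [-0.1, 1.9, 1.5]
position: [0.5363, 0.1494, 0.1339]
ft_force: [-0.6, 1.0, 3.7]
position: [0.5363, 0.1491, 0.132]
ft_force: [-2.2, -0.1, 5.8]
position: [0.5363, 0.1489, 0.1301]
ft_force: [-2.0, -1.7, 6.9]
```

```bash
python3 -m crank '[0,0,0,0,0,-0.0015,0, 0,0,0,0,0,0,0]' |grep -E 'pos|force'
python3 -m crank '[0,0,0,0,0,-0.0015,0, 0,0,0,0,0,0,0]' |grep -E 'pos|force'
python3 -m crank '[0,0,0,0,0,-0.001,0, 0,0,0,0,0,0,0]' |grep -E 'pos|force'
python3 -m crank '[0,0,0,0,0,-0.001,0, 0,0,0,0,0,0,0]' |grep -E 'pos|force'
python3 -m crank '[0,0,0,0,0,-0.001,0, 0,0,0,0,0,0,0]' |grep -E 'pos|force'
```

```text
position: [0.5363, 0.1488, 0.1287]
ft_force: [-2.1, -2.5, 7.3]
position: [0.5364, 0.1486, 0.1274]
ft_force: [-3.0, -2.5, 8.1]
position: [0.5363, 0.1485, 0.1263]
ft_force: [-2.8, -4.0, 7.9]
position: [0.5363, 0.1484, 0.1251]
ft_force: [-1.1, -4.3, 6.3]
position: [0.5364, 0.1484, 0.124]
ft_force: [-0.2, -4.0, 6.5]
```

```bash
python3 -m crank '[0,0,0,0,0,-0.001,0, 0,0,0,0,0,0,0]' |grep -E 'pos|force'
python3 -m crank '[0,0,0,0,0,-0.001,0, 0,0,0,0,0,0,0]' |grep -E 'pos|force'
python3 -m crank '[0,0,0,0,0,-0.0005,0, 0,0,0,0,0,0,0]' |grep -E 'pos|force'
```

```text
position: [0.5364, 0.1485, 0.1229]
ft_force: [-1.0, -4.3, 5.5]
position: [0.5363, 0.149, 0.1216]
ft_force: [0.4, 0.1, -1.3]
position: [0.5363, 0.1492, 0.1211]
ft_force: [-0.2, -2.1, 2.5]
```

```bash
python3 -m crank '[0,0,0,0,0,-0.0005,0, 0,0,0,0,0,0,0]' |grep -E 'pos|force'
python3 -m crank '[0,0,0,0,0,0.002,0, 0,0,0,0,0,0.003,0, 0,0,0,0,0,0.01,0, 0,0,0,0,0,0.03,0, 0,0,0,0,0,0.05,0, 0,0,0,-0.03,-0.03,0.05,0, 0,0,0,-0.03,-0.04,0.02,0, 0,0,0,-0.03,-0.04,0,0, 0,0,0,-0.03,-0.04,0,0, 0,0,0,-0.03,-0.04,0,0, 0,0,0,0,-0.05,0,0, 0,0,0,0,-0.05,0,0, 0,0,0,0,-0.05,0,0, 0,0,0,0,-0.05,0,0, 0,0,0,0,0,0,0, 0,0,0,0,0,0,0, 0,0,0,0,0,0,0]'
python3 - <<'E'
from rig import *
from h import *
import pickle
np.set_printoptions(precision=4,suppress=True)
T,S=get_image("top"),get_image("scene")
d=pickle.load(open("d0.pkl","rb"))
for n,r in(("top",T),("scene",S)):
    for q in(d[n],r):
        cs=blobs(mask(q,(100,130,60),(125,255,255)),300);k=min(cs,key=lambda c:abs(cv2.boundingRect(c)[0]-(131 if n=="top" else 296)));print(n,cv2.approxPolyDP(k,6,True)[:,0].tolist())
I=np.hstack([cv2.resize(T["frame"],(400,300)),cv2.resize(S["frame"],(400,300))]);cv2.imwrite("pics/p9.png",I[:,:,::-1])
E
```

```text
position: [0.5363, 0.1493, 0.1205]
ft_force: [-0.3, -2.4, 3.8]
time_s: 19.5
position: [0.3955, -0.2296, 0.2725]
tool_rot: [[-0.026, -1.0, 0.0], [-1.0, 0.026, 0.0], [-0.0, -0.0, -1.0]]
ft_force: [-0.5, -0.3, -0.1]
grip_width: -0.0001
top [[134, 195], [131, 258], [198, 260], [200, 197]]
top [[134, 195], [131, 258], [197, 260], [199, 196]]
scene [[343, 253], [296, 280], [331, 330], [381, 300]]
scene [[343, 253], [296, 280], [331, 330], [381, 300]]
```

View pics/p9.png

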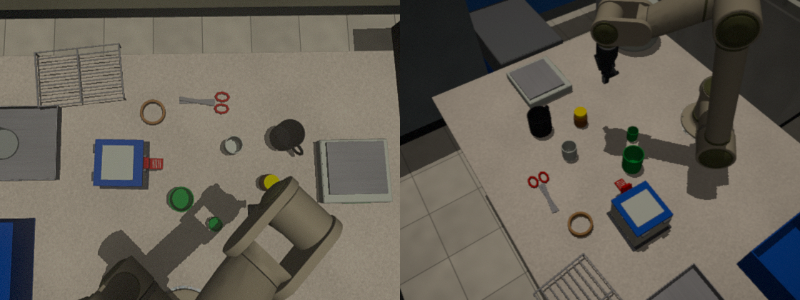

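The lid's corners are back at their starting pixels and stay there with the robot away. Everything else stands where it was, so I'm handing in.

```bash
python3 -c "
from rig import *
print(close_job())"
```

```text
the job is handed in; nothing more can be done
None
```

The green cup is in the bin with the lid shut, and I handed the job in at about 19.5 s; it reported no verdict.

**What I did:**
- **Latch:** I pressed it with about 5 N in all, and the lid popped fully open.
- **Cup:** I picked the middle of the three green cups (about 62 mm across) and set it upright on the bin floor. The floor was at about 16 mm, felt as an 8 N contact, and I released the cup there. A picture showed it standing upright inside.
- **Lid:** I swept it over from behind and pressed it down. The upward force peaked at about 8 N (under 10 N in all), and it snapped shut.

**Last checks:** With the arm well away, the lid's corners were within 1 px of their shut positions in both the top and scene cameras. The other objects looked undisturbed by eye; I did not measure them. The jar was partly hidden by the arm in the top view but visible in the scene view.

**Disagreement:** Triangulating the lid put the floor at about 13 mm, while contact with the latch pad and the floor gave about 16 mm. I went by contact.

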